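# Sort bench items into their trays

## Robot

A 7-joint arm with a two-finger parallel gripper is mounted at the origin on a cart in front of the work surface, level with it; the furniture and walls round the work are solid. World frame = base frame: x ahead of the robot, y to its left, z up, the work surface at z = 0. Lengths are in m, angles in rad, forces in N, time in s.
With the tool pointing down it reaches from about 0.4 to 0.85 m from the base axis. Payload 10.4 kg.
Tool frame: the origin (TCP) lies between the finger pads; the fingertips stand ahead of it and the grasp point (between the pads) lies 5 mm behind it (manip.tip_extent is the z of the fingertips in the tool frame, in m); z points along the fingers, y is the line along which they close (so a half turn about z gives the same grasp; the last joint's range is limited). The gripper opens to 85 mm and grips with 20 to 120 N. Pads are 22 mm wide; open, the fingers measure 114 mm over their backs; the gripper's body (76 mm by 85 mm) begins 54 mm behind the grasp point. The pads swing forward as they close: fully open they stand 13 mm farther back than shut.
Start: joints at [-1.299, 0.332, -0.065, 1.46, 0.022, 1.35, -0.088], TCP at [0.182, 0.598, 0.245] pointing down, gripper open.
Joint ranges: [-2.6, 2.6], [-0.5, 2.12], [-1.47, 1.34], [0.16, 2.42], [-1.27, 4.41], [0.06, 2.06], [-2.6, 2.6]. Speed limits (rad/s): [2.22, 2.22, 2.79, 2.79, 3.14, 3.14, 3.14].

## Interface

Orientations are given as a unit quaternion [x, y, z, w].
In Python, from workcell import status, viewer, manip gives the robot as it stands.
- The arm moves only by the tool play_rows, never from a script. Its argument "plan" is one flat list of numbers, 7 for each row, row after row: the turn, a rotation vector about the tool's x, y, z in degrees, then the shift along the tool's x, y, z in m, then the opening, from 0 (shut) to 1 (fully open). In form: [ax, ay, az, dx, dy, dz, grip, ax, ay, az, dx, dy, dz, grip, ...]. A call has 1 to 20 rows; each row is the pose to reach, as a shift and turn from the pose commanded when the call began, along the tool's axes at that moment; what a row does not reach only later rows make up. A row lasts 1/8 s, in which the tool goes at most 62.5 mm and 10.7 degrees, less where a joint would pass 70% of its speed; a pose out of reach is approached as far as the arm can. A call with a gripper value outside its range is refused whole. The fingers move at their own pace and stop on an object; "squeeze" is the grip in N (left out, the last holds). Time passes only in rows, so rows that repeat a pose let the fingers close. It gives the time, the measured TCP pose, the force, the opening and the grip force at its end, in the units of the state.
- status.get_obs(): the state, without advancing time (a new reading comes with each control period).
- viewer.camera(name): name is "scene" or "top" or "wrist"; returns the picture (480x640x3 uint8, red, green, blue); there is no depth.
- viewer.camera_model(name): a dict with "fx", "fy", "cx", "cy" (pixels), "R" (3x3) and "t" (3): a world point X has camera coordinates R X + t. Camera axes: x right, y down, z forward; pixel columns grow to the right and rows downward; lengths in m; the calibration is good to about 2 mm. A picture is of the moment at which its call begins: read the wrist's pose just before it. camera_model takes no time and is no camera call; for the wrist camera it gives the pose at the moment of the call.
- manip.hand_in(): hands the job in; it is judged then, once.
The state is a dict: "clock": time; "joint_pos": joint angles; "joint_velocities": joint speeds; "tau": joint torques, N m; "position": TCP position; "ee_rot": TCP orientation; "ft_force": force on the tool from outside, world axes, zero at the start; "torque": the same for the moment, N m; "grip_width": opening from 0.0 (shut) to 1.0 (fully open); "grasp_force": force on a finger pad.
Only numpy, scipy, OpenCV 4.12 (cv2) and the standard library are available. Lean on these libraries where they do the work, as an engineer would, in place of code of your own. Each camera call takes 0.05 s, during which the arm holds its last target. There are 200 camera calls.

## Task

Put the four loose things away, each in the tray that already holds one of its kind: both vials standing upright, the dish and the marker lying flat, everything directly on the tray's floor and not on top of anything else. Leave the three items that are already in the trays where they are.

Things in the scene. Friction and masses are not known exactly. Their poses are not given: they have to be found in the camera images.
- marker: Loose marker pen, light grey barrel with a blue cap, lying flat, 138 mm long along its own y, 12 mm wide, 13 mm high; origin at the middle of its underside, z up.
- dish: Loose low round clear-white Petri dish with its lid on (one piece), lying flat, 60 mm across, 14 mm high; origin at the centre of its underside, z up.
- vial_a: Loose small clear glass vial with a grey-white cap and pink contents, standing, 23 mm across, 51 mm high (body up to 44 mm, narrower cap above); origin at the centre of its underside, z up.
- vial_b: A second loose vial, exactly like vial_a.
- vial_tray: Shallow open grey tray, fixed to the worktop; its long side points away from the robot. Outside 171 mm (its x) by 126 mm (its y), 20 mm high with a 2.5 mm rounded rim bead on top; inside 165 by 120 mm, floor 3 mm thick. Origin at the centre of its underside, x along its length away from the robot, z up. The three trays are alike; this one already holds the sample vial.
- vial_sample: A vial like vial_a that already stands in vial_tray, 33 to 47 mm from the tray's centre towards its +x end and within 30 mm of its long middle line; origin at the centre of its underside. To be left alone.
- dish_tray: Shallow open grey tray, fixed to the worktop; its long side points away from the robot. Outside 171 mm (its x) by 126 mm (its y), 20 mm high with a 2.5 mm rounded rim bead on top; inside 165 by 120 mm, floor 3 mm thick. Origin at the centre of its underside, x along its length away from the robot, z up. The three trays are alike; this one already holds the sample dish.
- dish_sample: A dish like the loose one that already lies in dish_tray, about 45 mm from the tray's centre towards its +x end; origin at the centre of its underside. To be left alone.
- marker_tray: Shallow open grey tray, fixed to the worktop; its long side points away from the robot. Outside 171 mm (its x) by 126 mm (its y), 20 mm high with a 2.5 mm rounded rim bead on top; inside 165 by 120 mm, floor 3 mm thick. Origin at the centre of its underside, x along its length away from the robot, z up. The three trays are alike; this one already holds the sample marker.
- marker_sample: A marker like the loose one that already lies in marker_tray, lengthwise, about 40 mm from the tray's long middle line on its +y side; its own y is its length; origin at the middle of its underside. To be left alone.

How it is judged:
At the end, for the whole second after the job is handed in: On the floor (within 4 mm; marker 10 mm) of the tray with their kind, inside its walls: both loose vials upright within 0.12 rad, the dish flat and the marker level within 0.08 rad. The three samples are still in their trays likewise. All at rest (x of vial_a in the frame of vial_tray between -0.075 and 0.075 m and y of vial_a in the frame of vial_tray between -0.053 and 0.053 m and z of vial_a in the frame of vial_tray between -0.001 and 0.009 m and linear speed of each of vial_a, vial_b, vial_sample, dish, dish_sample, marker, marker_sample below 0.02 m/s and angular speed of each of vial_a, vial_b, vial_sample, dish, dish_sample, marker, marker_sample below 0.3 rad/s and angle between each of vial_a, vial_b, vial_sample's own z axis and vertical below 0.12 rad and x of vial_b in the frame of vial_tray between -0.075 and 0.075 m and y of vial_b in the frame of vial_tray between -0.053 and 0.053 m and z of vial_b in the frame of vial_tray between -0.001 and 0.009 m and x of vial_sample in the frame of vial_tray between -0.075 and 0.075 m and y of vial_sample in the frame of vial_tray between -0.053 and 0.053 m and z of vial_sample in the frame of vial_tray between -0.001 and 0.009 m and x of dish in the frame of dish_tray between -0.06 and 0.06 m and y of dish in the frame of dish_tray between -0.038 and 0.038 m and z of dish in the frame of dish_tray between -0.001 and 0.007 m and angle between each of dish, dish_sample's own z axis and vertical below 0.08 rad and x of dish_sample in the frame of dish_tray between -0.06 and 0.06 m and y of dish_sample in the frame of dish_tray between -0.038 and 0.038 m and z of dish_sample in the frame of dish_tray between -0.001 and 0.007 m and x of marker in the frame of marker_tray between -0.03 and 0.03 m and y of marker in the frame of marker_tray between -0.058 and 0.058 m and z of marker in the frame of marker_tray between -0.001 and 0.013 m and angle between marker's own y axis and vertical between 1.49 and 1.65 rad and x of marker_sample in the frame of marker_tray between -0.03 and 0.03 m and y of marker_sample in the frame of marker_tray between -0.058 and 0.058 m and z of marker_sample in the frame of marker_tray between -0.001 and 0.013 m and angle between marker_sample's own y axis and vertical between 1.49 and 1.65 rad); the robot touches nothing.
It fails at once if the vial that was already in its tray is moved by more than 20 mm (distance of vial_sample from where it was at the start of the episode above 0.02 m).
It fails at once if the dish that was already in its tray is moved by more than 20 mm (distance of dish_sample from where it was at the start of the episode above 0.02 m).
It fails at once if the marker that was already in its tray is moved by more than 20 mm (distance of marker_sample from where it was at the start of the episode above 0.02 m).
It also fails if it takes over 93 s, if anything falls off the work surface, if the arm or the gripper's body presses on something with over 40 N, if the wrist force passes 120 N, or if a joint passes its speed limit or range.

## Working session

There is one attempt and no reset: what is moved stays moved. The work goes in short steps, Python scripts to look and compute and a tool call to move; the robot and the scene stay as the last step left them, time stands still between calls to the robot, and variables do not carry over. Pictures are saved under pics/ and viewed, at most 14 in all, crops included, and the job is handed in when it is done.

Besides the shell and the picture viewer there is one more tool, called after ">>>" by a JSON object that holds its "api" and its "payload", one argument or row to a line. play_rows: Moves the arm, as the interface text tells. Its arguments: {"type":"object","properties":{"plan":{"type":"array","items":{"type":"number"}},"squeeze":{"type":"number"}},"required":["plan"]}

```bash
ls; mkdir -p pics; python3 - <<'E'
from workcell import status, viewer, manip
import cv2
o=status.get_obs()
for k in o: print(k,o[k])
print(manip.tip_extent)
for n in ("scene","top"):
    cv2.imwrite(f"pics/{n}0.png",viewer.camera(n)[:,:,::-1]); print(viewer.camera_model(n))
E
```

```text
pics
clock 0.0
joint_pos [-1.29859998  0.33288046 -0.0647276   1.46094793  0.02164132  1.34994125
 -0.08849662]
joint_velocities [-0.0006337   0.00105657 -0.00036242  0.00067107  0.00120467  0.0022242
 -0.00151589]
tau [ 3.81667553e-05 -6.25439072e+01  4.91116242e-02 -3.91603804e+01
  1.61178358e-02  1.00399702e-02 -2.37302112e-05]
position [0.18148518 0.5976816  0.2445075 ]
ee_rot [ 1.46835465e-01  9.89160654e-01 -7.37668092e-04 -5.80467856e-05]
ft_force [-0.61086956  0.83889921  0.04844843]
torque [ 0.02747404  0.00184868 -0.00226276]
grasp_force 0.0
grip_width 0.9984367155361487
0.014
{'fx': 585.4596576193392, 'fy': 585.4596576193392, 'cx': 326.7061046646953, 'cy': 238.24377264216804, 'R': array([[ 0.73324517, -0.67983366,  0.01333074],
       [-0.49451703, -0.54662002, -0.67576583],
       [ 0.46669521,  0.48890975, -0.73699582]]), 't': array([-0.38956678,  0.30069536,  1.18724813])}
{'fx': 467.1440080306934, 'fy': 467.1440080306934, 'cx': 317.9787083153045, 'cy': 243.7359754235727, 'R': array([[-0.00557033, -0.99971513,  0.02320823],
       [-0.99477828,  0.00317467, -0.10201031],
       [ 0.10190757, -0.02365528, -0.99451258]]), 't': array([-0.00148047,  0.51943769,  0.94555931])}
```

View pics/top0.png

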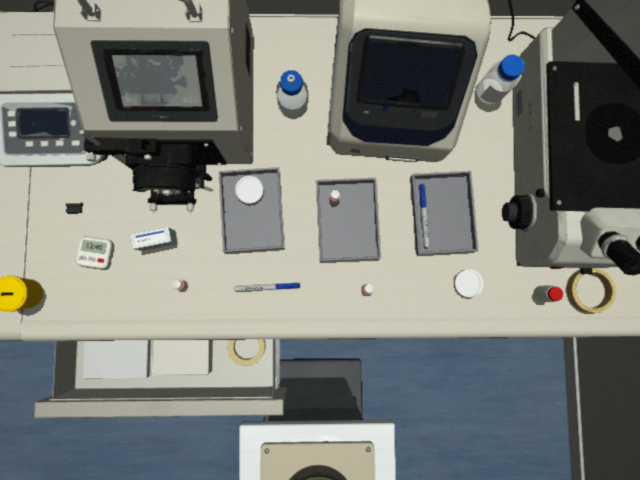

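View pics/scene0.png

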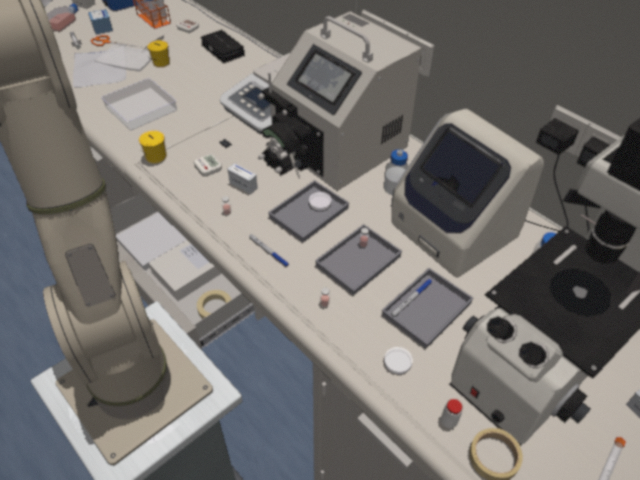

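Top view: the trays are centred near (251,210) dish, (348,220) vial and (444,213) marker. The loose things are vials at (180,285) and (367,290), the marker at (267,287) and the dish at (468,284).

```bash
cat > h.py <<'E'
import numpy as np, cv2
from workcell import status, viewer, manip
def ray(m,uv,z):
    d=m['R'].T@np.array([(uv[0]-m['cx'])/m['fx'],(uv[1]-m['cy'])/m['fy'],1.]); c=-m['R'].T@m['t']
    return c+d*(z-c[2])/d[2]
def proj(m,X):
    c=m['R']@np.array(X)+m['t']; return np.array([m['fx']*c[0]/c[2]+m['cx'],m['fy']*c[1]/c[2]+m['cy']])
def blobs(mask,amin=8):
    n,l,s,c=cv2.connectedComponentsWithStats(mask.astype(np.uint8))
    return [(s[i],c[i],(l==i)) for i in range(1,n) if s[i][4]>=amin]
E
python3 - <<'E'
from h import *
im=cv2.imread('pics/top0.png'); m=viewer.camera_model('top')
cv2.imwrite('pics/c1.png',cv2.resize(im[160:310,150:500],None,fx=2.28,fy=2.28,interpolation=cv2.INTER_CUBIC))
b,g,r=[im[:,:,i].astype(int) for i in range(3)]
roi=np.zeros(b.shape,bool); roi[160:320,150:500]=1
def rep(n,mask,z,a=8):
    for s,c,_ in blobs(mask&roi,a): print(n,s,c.round(1),ray(m,c,z).round(4))
rep('blue',(b>r+50),.008)
rep('pink',(r>g+35)&(r>b+10),.03,4)
tray=(b<140)&(abs(b-r)<22)&(b>60)
for s,c,k in blobs(tray&roi,1500):
    cn=max(cv2.findContours(k.astype(np.uint8),0,2)[0],key=cv2.contourArea)
    q=cv2.minAreaRect(cn); P=np.array([ray(m,p,.02)[:2] for p in cv2.boxPoints(q)])
    print('tray',s,P.mean(0).round(4),P.round(3).tolist())
sub=im[270:300,440:500]; rep('white',(b>200)&(abs(b-r)<18),.014,40)
for u,v in [(240,230),(180,280),(180,284),(180,288),(468,284),(320,300),(250,289),(249,190)]: print(u,v,im[v,u])
E
```

```text
blue [420 184   6  23 114] [422.4 195.2] [ 0.6258 -0.2299  0.008 ]
blue [150 231  14   4  24] [156.2 232.4] [0.5464 0.337  0.008 ]
blue [275 283  25   6 111] [287.  285.6] [0.4332 0.0612 0.008 ]
pink [331 198   7   3  13] [333.8 199.3] [ 0.6126 -0.0373  0.03  ]
pink [179 281   6   8  25] [182.  284.5] [0.4363 0.2746 0.03  ]
pink [363 286   2   6   9] [363.6 288.6] [ 0.4261 -0.097   0.03  ]
tray [ 219  168   66   86 1683] [0.5912 0.1365] [[0.675, 0.207], [0.684, 0.078], [0.507, 0.067], [0.499, 0.193]]
tray [ 410  171   68   85 4437] [ 0.585 -0.27 ] [[0.669, -0.198], [0.68, -0.333], [0.501, -0.341], [0.491, -0.208]]
white [236 176  27  27 552] [248.8 189. ] [0.6383 0.1424 0.014 ]
white [332 191   7   7  40] [334.9 193.8] [ 0.6277 -0.0408  0.014 ]
white [150 227  20  18 234] [159.4 236.2] [0.5375 0.3282 0.014 ]
white [456 269  27  27 586] [469.2 282.5] [ 0.4376 -0.3221  0.014 ]
white [172 280   8   8  43] [175.8 283.7] [0.4382 0.2915 0.014 ]
white [366 284   7   8  46] [369.1 287.6] [ 0.428  -0.1106  0.014 ]
240 230 [138 136 137]
180 280 [154 169 197]
180 284 [181 188 191]
180 288 [106 120 164]
468 284 [225 229 228]
320 300 [184 202 205]
250 289 [132 137 133]
249 190 [227 230 228]
```

View pics/c1.png

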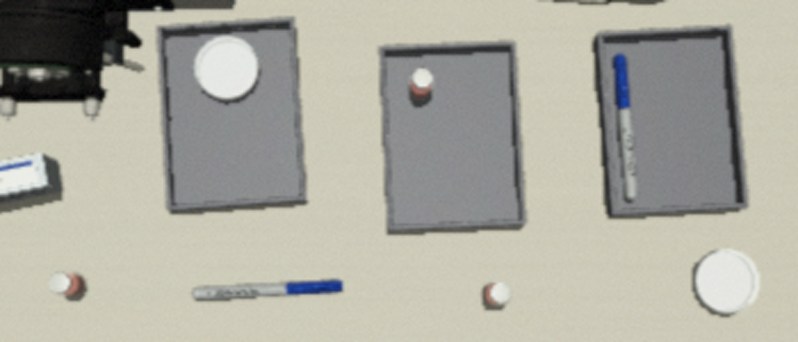

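Crop: each tray's rim corners are clear. Vial caps are at crop (62,283) and (498,292), and the marker runs from (193,293) to (342,286). I'll compute world poses and then the moves.

```bash
cat >> h.py <<'E'
def go(p,yawdeg):
    """tool-frame row to bring TCP to p with tool y axis at yawdeg from world x (mod 180, nearest), tool down"""
    from scipy.spatial.transform import Rotation as Ro
    o=status.get_obs(); R=Ro.from_quat(o['ee_rot']); 
    best=None
    for k in (0,180):
        a=np.radians(yawdeg+k); y=np.array([np.cos(a),np.sin(a),0]); z=np.array([0,0,-1.]); x=np.cross(y,z)
        rv=np.degrees((R.inv()*Ro.from_matrix(np.c_[x,y,z])).as_rotvec())
        if best is None or np.linalg.norm(rv)<np.linalg.norm(best): best=rv
    print('turn',best.round(1),'shift',(R.inv().apply(np.array(p)-o['position'])).round(4))
E
python3 - <<'E'
from h import *
m=viewer.camera_model('top')
u=lambda p:(p[0]/2.28+150-.28,p[1]/2.28+160-.28)
T=dict(dish=[(159,27),(294,20),(305,203),(170,211)],vial=[(380,46),(514,42),(524,227),(387,231)],marker=[(597,33),(731,27),(746,207),(611,215)])
for n,c in T.items():
    P=np.array([ray(m,u(p),.021)[:2] for p in c]); ce=P.mean(0); ax=P[0]+P[1]-P[2]-P[3]; ay=P[0]+P[3]-P[1]-P[2]
    print(n,ce.round(4),'L',np.linalg.norm(ax)/2,'W',np.linalg.norm(ay)/2,'yaw',np.degrees(np.arctan2(ax[1],ax[0])),np.degrees(np.arctan2(-ay[0],ay[1])))
for n,p in dict(va=(175.8,283.7),vb=(369.1,287.6),vs=(334.9,193.8)).items(): print(n,ray(m,p,.049).round(4))
a,b=[ray(m,u(p),.008) for p in((193,293),(342,286))]; print('marker',(a+b)/2,np.linalg.norm(a-b),np.degrees(np.arctan2(*(a-b)[1::-1])))
print('dish',ray(m,(469.2,282.5),.013))
# second view check: predicted scene pixels
s=viewer.camera_model('scene')
for n,p,z in [('va',(175.8,283.7),.049),('vb',(369.1,287.6),.049),('dish',(469.2,282.5),.013)]: print(n,proj(s,ray(m,p,z)).round(1))
im=cv2.imread('pics/scene0.png').astype(int); k=(im.min(2)>190)&(im.max(2)-im.min(2)<20)
for q,c,_ in blobs(k,6):
    if 150<c[1]<400 and 200<c[0]<430: print(q,c.round(1))
va=ray(m,(175.8,283.7),.049); go([va[0],va[1],.15],0)
E
```

```text
dish [0.5919 0.1354] L 0.17170507314941486 W 0.12418566358186417 yaw 3.885070877787564 3.144715541287482
vial [ 0.5717 -0.0668] L 0.17292628894438983 W 0.12555215789924304 yaw 1.9177980453052332 1.593488620971025
marker [ 0.5863 -0.272 ] L 0.1706285409538124 W 0.1263365398225207 yaw 2.65568834869703 2.8926203295471153
va [0.4377 0.2818 0.049 ]
vb [ 0.4278 -0.1059  0.049 ]
vs [ 0.6203 -0.0386  0.049 ]
marker [0.43116925 0.10295456 0.008     ] 0.13674480181521495 92.38075747546517
dish [ 0.4376484  -0.32252185  0.013     ]
va [224.9 197.9]
vb [325.3 289.6]
dish [398.8 358.7]
[201 158   7   7  14] [204.1 161.3]
[229 164  26  15 115] [241.1 172. ]
[311 193  19  14 171] [319.9 200.3]
[385 347  28  24 522] [398.4 358.3]
turn [-0.1  0.  73.1] shift [-0.3369 -0.2278  0.0949]
```

>>> {"api": "play_rows", "payload": {
  "plan": [0,0,73,-0.337,-0.228,0.095,1,0,0,73,-0.337,-0.228,0.095,1,0,0,73,-0.337,-0.228,0.095,1,0,0,73,-0.337,-0.228,0.095,1,0,0,73,-0.337,-0.228,0.095,1,0,0,73,-0.337,-0.228,0.095,1,0,0,73,-0.337,-0.228,0.095,1,0,0,73,-0.337,-0.228,0.095,1,0,0,73,-0.337,-0.228,0.095,1,0,0,73,-0.337,-0.228,0.095,1,0,0,73,-0.337,-0.228,0.095,0.6,0,0,73,-0.337,-0.228,0.095,0.6],
  "squeeze": 25
}}

```text
clock: 1.6
position: [0.4375, 0.2824, 0.1504]
ee_rot: [0.706, 0.708, 0.0, -0.0]
ft_force: [0.0, -0.7, 0.0]
grip_width: 0.614
grasp_force: 0.0
```

```bash
python3 - <<'E'
from h import *
o=status.get_obs();print(o['clock'],o['position'],o['joint_pos'].round(2),o['grip_width']); go([.4377,.2818,.024],0)
m=viewer.camera_model('wrist'); cv2.imwrite('pics/w1.png',viewer.camera('wrist')[:,:,::-1]); print(proj(m,[.4377,.2818,.049]),proj(m,[.4377,.2818,0]))
E
```

```text
1.6 [0.43754509 0.28243204 0.15039038] [-0.93  0.18  0.3   1.87 -0.06  1.1  -0.61] 0.6142416211414492
turn [ 0.  -0.   0.2] shift [-7.000e-04  1.000e-04  1.264e-01]
[320.08760722 249.73806929] [320.10618026 228.63324369]
```

View pics/w1.png

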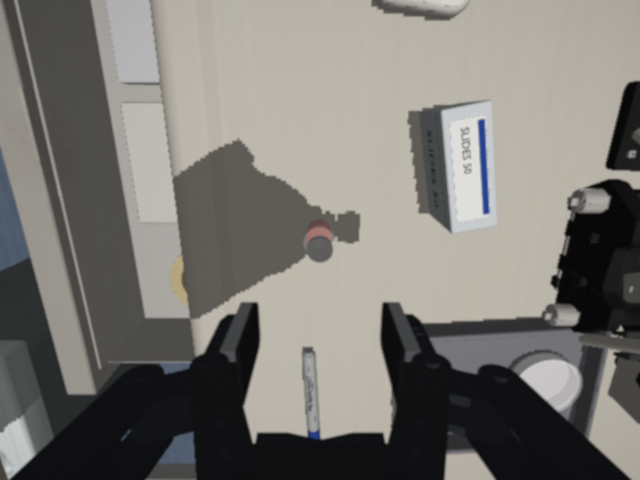

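The wrist view shows the vial cap at (319,249), against a prediction of (320,250), so it is aligned.

>>> {"api": "play_rows", "payload": {
  "plan": [0,0,0,-0.001,0,0.04,0.6,0,0,0,-0.001,0,0.08,0.6,0,0,0,-0.001,0,0.11,0.6,0,0,0,-0.001,0,0.126,0.6,0,0,0,-0.001,0,0.126,0.6,0,0,0,-0.001,0,0.126,0.1,0,0,0,-0.001,0,0.126,0.1,0,0,0,-0.001,0,0.126,0.1,0,0,0,-0.001,0,0.126,0.1,0,0,0,-0.001,0,0.126,0.1,0,0,0,-0.001,0,0.126,0.1]
}}

```text
clock: 3.02
position: [0.4385, 0.2816, 0.0256]
ee_rot: [0.706, 0.708, 0.001, -0.0]
ft_force: [-1.5, -1.2, 7.5]
grip_width: 0.253
grasp_force: 25.1
```

>>> {"api": "play_rows", "payload": {
  "plan": [0,0,0,0,0,-0.03,0.1,0,0,0,0,0,-0.07,0.1,0,0,0,-0.02,0.005,-0.1,0.1,0,0,0,-0.06,0.015,-0.1,0.1,0,0,0,-0.1,0.03,-0.1,0.1,0,0,0,-0.14,0.045,-0.1,0.1,0,0,0,-0.18,0.06,-0.1,0.1,0,0,0,-0.22,0.075,-0.1,0.1,0,0,0,-0.26,0.085,-0.1,0.1,0,0,0,-0.3,0.091,-0.1,0.1,0,0,0,-0.322,0.092,-0.1,0.1,0,0,0,-0.322,0.092,-0.1,0.1,0,0,0,-0.322,0.092,-0.1,0.1]
}}

```text
clock: 4.65
position: [0.5305, -0.0397, 0.1245]
ee_rot: [0.706, 0.708, 0.0, -0.0]
ft_force: [0.4, 0.8, 0.1]
grip_width: 0.259
grasp_force: 24.7
```

```bash
python3 - <<'E'
from h import *
o=status.get_obs();print(o['joint_pos'].round(2)); go([.5308,-.040,.03],0)
cv2.imwrite('pics/w2.png',viewer.camera('wrist')[:,:,::-1])
E
```

```text
[-0.48  0.25  0.53  1.88 -0.15  1.05  0.12]
turn [ 0.  -0.   0.2] shift [-0.0004  0.0003  0.0945]
```

View pics/w2.png

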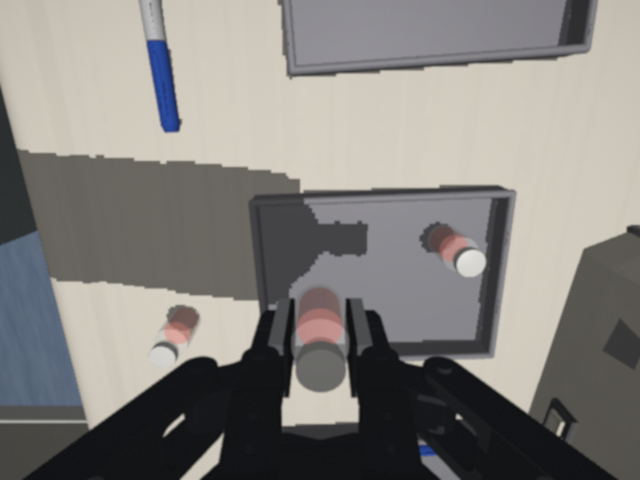

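The vial is held upright between the pads at (320,340), over its slot in the tray. The sample is at (455,250). Next I lower it.

>>> {"api": "play_rows", "payload": {
  "plan": [0,0,0,0,0,0.03,0.1,0,0,0,0,0,0.06,0.1,0,0,0,0,0,0.08,0.1,0,0,0,0,0,0.088,0.1,0,0,0,0,0,0.092,0.1,0,0,0,0,0,0.095,0.1,0,0,0,0,0,0.095,0.1,0,0,0,0,0,0.095,0.1]
}}

```text
clock: 5.7
position: [0.5307, -0.0408, 0.0297]
ee_rot: [0.706, 0.708, 0.0, 0.0]
ft_force: [-0.2, 0.1, -0.1]
grip_width: 0.258
grasp_force: 24.7
```

>>> {"api": "play_rows", "payload": {
  "plan": [0,0,0,0,0,0.001,0.1,0,0,0,0,0,0.0015,0.1,0,0,0,0,0,0.0015,0.3,0,0,0,0,0,0.0015,0.4,0,0,0,0,0,0.0015,0.5,0,0,0,0,0,0.0015,0.5,0,0,0,0,0,0.0015,0.5,0,0,0,0,0,-0.03,0.5,0,0,0,0,0,-0.07,0.5,0,0,0,0,0,-0.095,0.5,0,0,0,0,0,-0.095,0.5]
}}

```text
clock: 7.08
position: [0.5316, -0.0408, 0.1261]
ee_rot: [0.706, 0.708, 0.002, 0.001]
ft_force: [-0.3, -0.2, 0.3]
grip_width: 0.498
grasp_force: 0.0
```

```bash
python3 - <<'E'
from h import *
cv2.imwrite('pics/w3.png',viewer.camera('wrist')[:,:,::-1]); m=viewer.camera_model('wrist')
print(proj(m,[.5308,-.04,.052]),proj(m,[.4278,-.1059,.049]))
go([.4278,-.1059,.125],0); go([.4278,-.1059,.024],0)
E
```

```text
[319.74174016 264.23761625] [162.91446578 355.02835055]
turn [ 0.1 -0.   0.1] shift [-0.065  -0.1031 -0.0005]
turn [ 0.1 -0.   0.1] shift [-0.0651 -0.1032  0.1005]
```

View pics/w3.png

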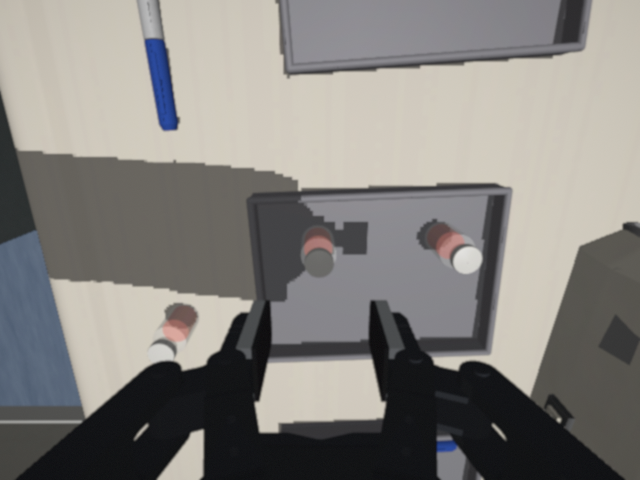

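Vial A stands in the tray at (319,263). Vial B's cap is at (162,352), which agrees with the prediction.

>>> {"api": "play_rows", "payload": {
  "plan": [0,0,0,-0.025,-0.04,0,0.6,0,0,0,-0.05,-0.08,0,0.6,0,0,0,-0.065,-0.103,0,0.6,0,0,0,-0.065,-0.103,0.02,0.6,0,0,0,-0.065,-0.103,0.06,0.6,0,0,0,-0.065,-0.103,0.09,0.6,0,0,0,-0.065,-0.103,0.1,0.6,0,0,0,-0.065,-0.103,0.1,0.6,0,0,0,-0.065,-0.103,0.1,0.1,0,0,0,-0.065,-0.103,0.1,0.1,0,0,0,-0.065,-0.103,0.1,0.1,0,0,0,-0.065,-0.103,0.1,0.1,0,0,0,-0.065,-0.103,0.1,0.1,0,0,0,-0.065,-0.103,0.07,0.1,0,0,0,-0.065,-0.103,0.03,0.1,0,0,0,-0.065,-0.103,0,0.1,0,0,0,-0.065,-0.103,0,0.1]
}}

```text
clock: 9.25
position: [0.4292, -0.106, 0.1266]
ee_rot: [0.706, 0.708, 0.002, 0.001]
ft_force: [0.8, -0.0, -0.7]
grip_width: 0.251
grasp_force: 24.8
```

```bash
python3 - <<'E'
from h import *
go([.5326,-.098,.125],0); go([.5326,-.098,.03],0)
E
```

```text
turn [ 0.3 -0.1  0.1] shift [0.0078 0.1034 0.0022]
turn [ 0.3 -0.1  0.1] shift [0.0077 0.1029 0.0972]
```

>>> {"api": "play_rows", "payload": {
  "plan": [0,0,0,0.003,0.035,0,0.1,0,0,0,0.006,0.07,0,0.1,0,0,0,0.008,0.095,0,0.1,0,0,0,0.008,0.103,0,0.1,0,0,0,0.008,0.103,0.03,0.1,0,0,0,0.008,0.103,0.06,0.1,0,0,0,0.008,0.103,0.083,0.1,0,0,0,0.008,0.103,0.092,0.1,0,0,0,0.008,0.103,0.096,0.1,0,0,0,0.008,0.103,0.097,0.1,0,0,0,0.008,0.103,0.097,0.1]
}}

```text
clock: 10.62
position: [0.5307, -0.0981, 0.0283]
ee_rot: [0.707, 0.708, 0.0, 0.0]
ft_force: [-2.1, -0.4, 2.9]
grip_width: 0.264
grasp_force: 25.1
```

Light contact (about 3 N). Release and retreat.

>>> {"api": "play_rows", "payload": {
  "plan": [0,0,0,0,0,0,0.3,0,0,0,0,0,0,0.4,0,0,0,0,0,0,0.5,0,0,0,0,0,0,0.5,0,0,0,0,0,0,0.5,0,0,0,0,0,-0.03,0.5,0,0,0,0,0,-0.07,0.5,0,0,0,0,0,-0.11,0.5,0,0,0,0,0,-0.11,0.5]
}}

```text
clock: 11.75
position: [0.5323, -0.0981, 0.1401]
ee_rot: [0.706, 0.708, 0.002, 0.002]
ft_force: [0.5, -0.4, -0.3]
grip_width: 0.501
grasp_force: 0.0
```

```bash
python3 - <<'E'
from h import *
cv2.imwrite('pics/w4.png',viewer.camera('wrist')[:,:,::-1])
go([.4312,.103,.14],2.4); go([.4312,.103,.020],2.4)
E
```

```text
turn [ 0.1 -0.  -2.3] shift [ 0.201  -0.0996 -0.0018]
turn [ 0.1 -0.  -2.3] shift [ 0.2009 -0.0999  0.1182]
```

View pics/w4.png

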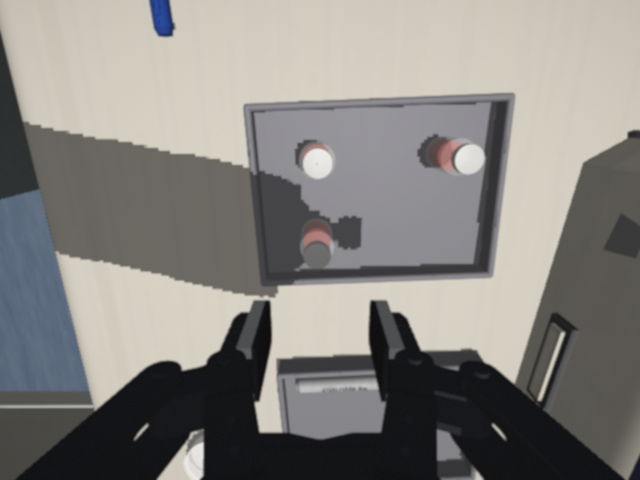

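All three vials are upright in the tray: A at (317,162), B at (317,250) and the sample at (465,158). Next is the marker.

>>> {"api": "play_rows", "payload": {
  "plan": [0,0,-2.3,0.045,-0.025,0,0.5,0,0,-2.3,0.09,-0.05,0,0.5,0,0,-2.3,0.14,-0.075,0,0.5,0,0,-2.3,0.185,-0.095,0,0.5,0,0,-2.3,0.201,-0.1,0,0.5,0,0,-2.3,0.201,-0.1,0.03,0.5,0,0,-2.3,0.201,-0.1,0.07,0.5,0,0,-2.3,0.201,-0.1,0.1,0.5,0,0,-2.3,0.201,-0.1,0.114,0.5,0,0,-2.3,0.201,-0.1,0.119,0.5,0,0,-2.3,0.201,-0.1,0.119,0.5,0,0,-2.3,0.201,-0.1,0.119,0.02,0,0,-2.3,0.201,-0.1,0.119,0.02,0,0,-2.3,0.201,-0.1,0.119,0.02,0,0,-2.3,0.201,-0.1,0.119,0.02,0,0,-2.3,0.201,-0.1,0.119,0.02,0,0,-2.3,0.201,-0.1,0.119,0.02],
  "squeeze": 35
}}

```text
clock: 13.92
position: [0.4307, 0.1033, 0.0191]
ee_rot: [0.692, 0.722, 0.001, 0.0]
ft_force: [-1.2, 0.0, 6.5]
grip_width: 0.11
grasp_force: 35.0
```

>>> {"api": "play_rows", "payload": {
  "plan": [0,0,0,0,0,-0.03,0.02,0,0,0,0,0,-0.07,0.02,0,0,5,-0.02,0.007,-0.1,0.02,0,0,12,-0.06,0.021,-0.11,0.02,0,0,20,-0.1,0.035,-0.11,0.02,0,0,28,-0.14,0.049,-0.11,0.02,0,0,36,-0.18,0.063,-0.11,0.02,0,0,44,-0.22,0.077,-0.11,0.02,0,0,52,-0.26,0.091,-0.11,0.02,0,0,60,-0.3,0.105,-0.11,0.02,0,0,68,-0.34,0.119,-0.11,0.02,0,0,76,-0.37,0.13,-0.11,0.02,0,0,83,-0.39,0.137,-0.11,0.02,0,0,88,-0.399,0.14,-0.11,0.02,0,0,89.6,-0.3995,0.14,-0.11,0.02,0,0,89.6,-0.3995,0.14,-0.11,0.02]
}}

```text
clock: 15.92
position: [0.5869, -0.2897, 0.1283]
ee_rot: [1.0, 0.025, 0.0, -0.0]
ft_force: [-0.0, 0.2, -1.1]
grip_width: 0.112
grasp_force: 34.3
```

```bash
python3 - <<'E'
from h import *
print(status.get_obs()['joint_pos'].round(2));go([.5872,-.290,.023],-87.2)
cv2.imwrite('pics/w5.png',viewer.camera('wrist')[:,:,::-1])
E
```

```text
[-0.21  0.62  0.86  1.55 -0.49  1.2  -0.79]
turn [-0.  -0.   0.1] shift [0.0003 0.0004 0.1053]
```

View pics/w5.png

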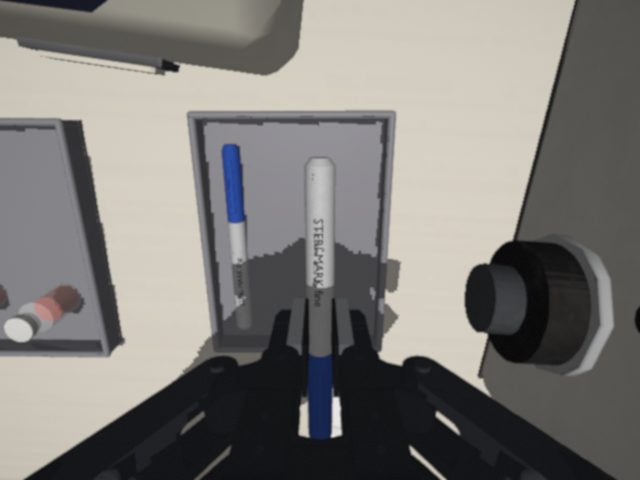

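The marker is held lengthwise at image x≈320, between the tray walls and clear of the sample at x≈237. Next I lower and release it.

>>> {"api": "play_rows", "payload": {
  "plan": [0,0,0,0,0,0.03,0.02,0,0,0,0,0,0.065,0.02,0,0,0,0,0,0.09,0.02,0,0,0,0,0,0.1,0.02,0,0,0,0,0,0.104,0.02,0,0,0,0,0,0.1055,0.02,0,0,0,0,0,0.1055,0.02,0,0,0,0,0,0.1055,0.15,0,0,0,0,0,0.1055,0.25,0,0,0,0,0,0.1055,0.35,0,0,0,0,0,0.1055,0.35,0,0,0,0,0,0.08,0.35,0,0,0,0,0,0.04,0.35,0,0,0,0,0,0,0.5,0,0,0,0,0,-0.01,1,0,0,0,0,0,-0.01,1]
}}

```text
clock: 17.98
position: [0.587, -0.2902, 0.1384]
ee_rot: [1.0, 0.025, 0.0, -0.0]
ft_force: [0.3, -0.0, -0.3]
grip_width: 0.902
grasp_force: 0.0
```

```bash
python3 - <<'E'
from h import *
cv2.imwrite('pics/w6.png',viewer.camera('wrist')[:,:,::-1])
go([.4376,-.3225,.14],-87); go([.4376,-.3225,.020],-87)
E
```

```text
turn [-0.   0.  -0.2] shift [-0.1504  0.0252 -0.0025]
turn [-0.   0.  -0.2] shift [-0.1503  0.0253  0.1175]
```

View pics/w6.png

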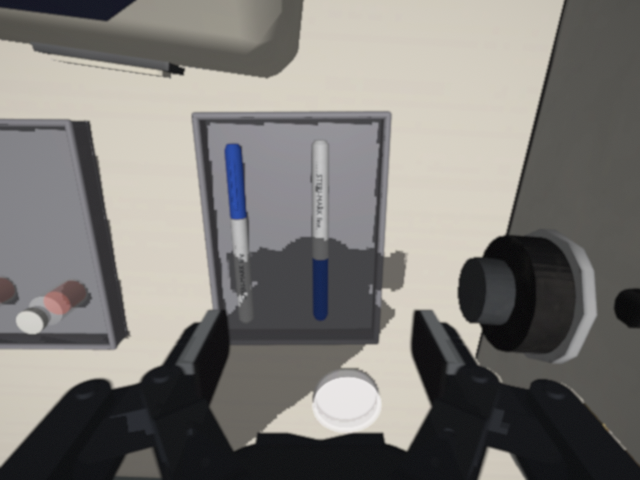

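The marker lies on its tray floor at (320,230), beside the undisturbed sample at (240,230). The dish is at (347,400) and comes next.

>>> {"api": "play_rows", "payload": {
  "plan": [0,0,0,-0.04,0.007,0,0.88,0,0,0,-0.08,0.014,0,0.88,0,0,0,-0.12,0.02,0,0.88,0,0,0,-0.145,0.025,0,0.88,0,0,0,-0.1503,0.0253,0,0.88,0,0,0,-0.1503,0.0253,0.03,0.88,0,0,0,-0.1503,0.0253,0.06,0.88,0,0,0,-0.1503,0.0253,0.08,0.88,0,0,0,-0.1503,0.0253,0.08,0.88]
}}

```text
clock: 19.15
position: [0.4376, -0.3223, 0.0569]
ee_rot: [1.0, 0.025, -0.001, -0.0]
ft_force: [0.1, -0.8, 0.9]
grip_width: 0.878
grasp_force: 0.0
```

```bash
python3 - <<'E'
from h import *
m=viewer.camera_model('wrist');im=viewer.camera('wrist'); b=im.astype(int); k=(b.min(2)>185)&(b.max(2)-b.min(2)<22)
print(proj(m,[.4376,-.3225,.014]))
for s,c,_ in blobs(k,300): print(s,c.round(1),ray(m,c,.013).round(4))
cv2.imwrite('pics/w7.png',im[:,:,::-1])
go([.4376,-.3225,.012],-87)
E
```

```text
[319.54888042 287.49772855]
[ 262  236  110   94 6723] [317.  277.9] [ 0.4425 -0.3209  0.013 ]
turn [-0.   0.1 -0.2] shift [-0.0003 -0.0004  0.0461]
```

View pics/w7.png

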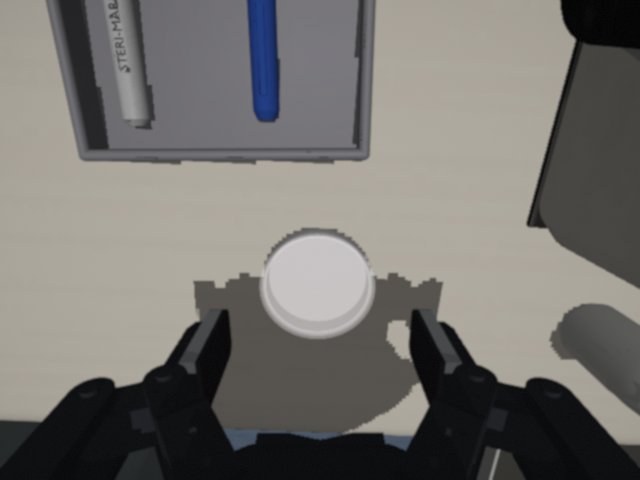

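The dish is centred between the fingers at about (318,283). I descend with force checks.

>>> {"api": "play_rows", "payload": {
  "plan": [0,0,0,-0.0003,-0.0005,0.02,0.85,0,0,0,-0.0003,-0.0005,0.035,0.85,0,0,0,-0.0003,-0.0005,0.042,0.85,0,0,0,-0.0003,-0.0005,0.046,0.82,0,0,0,-0.0003,-0.0005,0.046,0.8,0,0,0,-0.0003,-0.0005,0.046,0.8]
}}

```text
clock: 19.95
position: [0.4378, -0.3226, 0.0126]
ee_rot: [1.0, 0.024, 0.0, 0.0]
ft_force: [-0.4, -0.2, 0.7]
grip_width: 0.799
grasp_force: 0.0
```

No contact with the table. Close and lift a little.

>>> {"api": "play_rows", "payload": {
  "plan": [0,0,0,0,0,0,0.55,0,0,0,0,0,0,0.55,0,0,0,0,0,0,0.55,0,0,0,0,0,0,0.55,0,0,0,0,0,0,0.55,0,0,0,0,0,-0.01,0.55,0,0,0,0,0,-0.03,0.55,0,0,0,0,0,-0.06,0.55,0,0,0,0,0,-0.09,0.55,0,0,0,0,0,-0.09,0.55],
  "squeeze": 35
}}

```text
clock: 21.2
position: [0.4389, -0.3234, 0.1053]
ee_rot: [1.0, 0.024, 0.002, 0.001]
ft_force: [0.7, -0.7, -0.1]
grip_width: 0.685
grasp_force: 37.7
```

```bash
python3 - <<'E'
from h import *
cv2.imwrite('pics/w8.png',viewer.camera('wrist')[:,:,::-1])
a=np.radians(3.5); p=np.array([.5919,.1354])-.037*np.array([np.cos(a),np.sin(a)]); print(p,status.get_obs()['joint_pos'].round(2))
go([*p,.105],-86.5); go([*p,.0165],-86.5)
E
```

```text
[0.55496901 0.1331412 ] [-0.24  0.41  0.95  1.88 -0.39  1.05 -0.65]
turn [ 0.  -0.2 -0.7] shift [ 0.1389 -0.4495 -0.001 ]
turn [ 0.  -0.2 -0.7] shift [ 0.1387 -0.4496  0.0875]
```

View pics/w8.png

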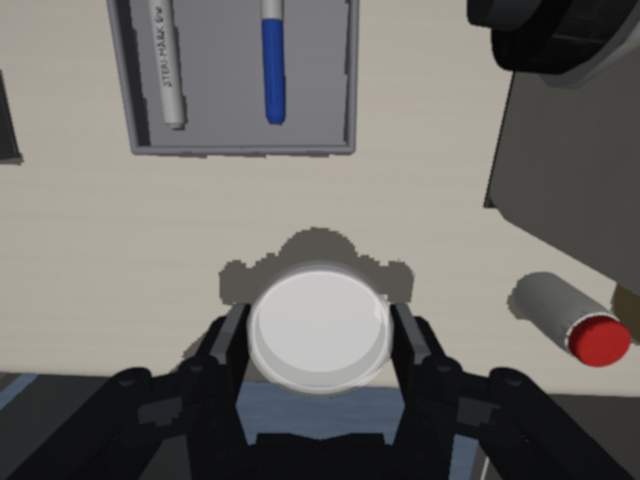

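The dish is held flat at (320,330). Now I carry it to the dish tray.

>>> {"api": "play_rows", "payload": {
  "plan": [0,0,0,0.005,-0.02,-0.02,0.55,0,0,0,0.02,-0.06,-0.03,0.55,0,0,0,0.035,-0.105,-0.03,0.55,0,0,0,0.05,-0.15,-0.03,0.55,0,0,0,0.065,-0.195,-0.03,0.55,0,0,0,0.08,-0.24,-0.03,0.55,0,0,0,0.095,-0.285,-0.03,0.55,0,0,0,0.11,-0.33,-0.03,0.55,0,0,-0.7,0.12,-0.375,-0.03,0.55,0,0,-0.7,0.13,-0.41,-0.03,0.55,0,0,-0.7,0.136,-0.435,-0.02,0.55,0,0,-0.7,0.139,-0.4495,0,0.55,0,0,-0.7,0.139,-0.4495,0,0.55,0,0,-0.7,0.139,-0.4495,0,0.55]
}}

```text
clock: 23.0
position: [0.5544, 0.1318, 0.1025]
ee_rot: [1.0, 0.03, -0.0, 0.0]
ft_force: [-0.2, -0.3, -0.1]
grip_width: 0.684
grasp_force: 37.7
```

```bash
python3 - <<'E'
from h import *
cv2.imwrite('pics/w9.png',viewer.camera('wrist')[:,:,::-1])
print(status.get_obs()['joint_pos'].round(2)); go([.555,.1331,.0165],-86.5)
E
```

```text
[-0.98  0.43  0.82  1.81 -0.36  1.06 -1.54]
turn [ 0.  -0.  -0.1] shift [ 0.0004 -0.0012  0.0863]
```

View pics/w9.png

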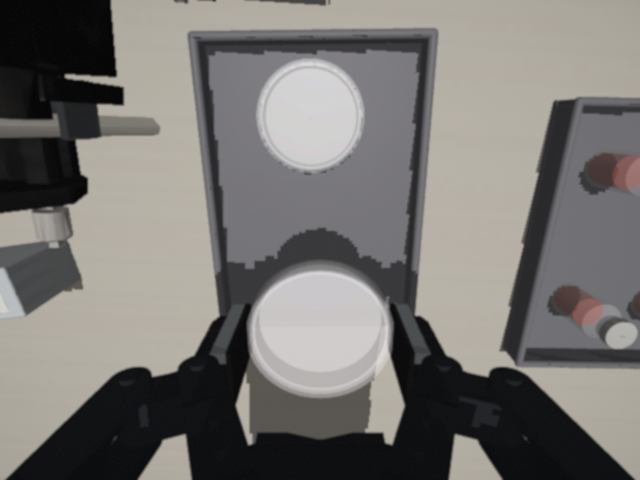

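The dish is over the near half of its tray, with the sample at (310,115) well clear. Now I lower it.

>>> {"api": "play_rows", "payload": {
  "plan": [0,0,0,0.0004,-0.0012,0.03,0.55,0,0,0,0.0004,-0.0012,0.055,0.55,0,0,0,0.0004,-0.0012,0.07,0.55,0,0,0,0.0004,-0.0012,0.08,0.55,0,0,0,0.0004,-0.0012,0.084,0.55,0,0,0,0.0004,-0.0012,0.086,0.55,0,0,0,0.0004,-0.0012,0.086,0.55]
}}

```text
clock: 23.92
position: [0.555, 0.1346, 0.0167]
ee_rot: [1.0, 0.031, 0.0, -0.0]
ft_force: [-0.2, 0.3, 0.1]
grip_width: 0.686
grasp_force: 37.7
```

>>> {"api": "play_rows", "payload": {
  "plan": [0,0,0,0,0,0.001,0.55,0,0,0,0,0,0.001,0.72,0,0,0,0,0,0.001,0.77,0,0,0,0,0,0.001,0.8,0,0,0,0,0,0.001,0.8,0,0,0,0,0,-0.01,0.8,0,0,0,0,0,-0.04,0.8,0,0,0,0,0,-0.09,0.8,0,0,0,0,0,-0.13,0.8,0,0,0,0,0,-0.16,0.8,0,0,0,0,0,-0.16,0.8]
}}

```text
clock: 25.3
position: [0.556, 0.1347, 0.1792]
ee_rot: [1.0, 0.03, 0.002, -0.001]
ft_force: [-0.1, -0.2, -0.3]
grip_width: 0.801
grasp_force: 0.0
```

```bash
python3 - <<'E'
from h import *
cv2.imwrite('pics/s10.png',viewer.camera('scene')[120:400,180:520,::-1].repeat(2,0).repeat(2,1))
m=viewer.camera_model('wrist');im=viewer.camera('wrist'); b=im.astype(int); k=(b.min(2)>180)&(b.max(2)-b.min(2)<22)
print(proj(m,[.555,.1346,.017]))
for s,c,_ in blobs(k,300): print(s,c.round(1),ray(m,c,.017).round(4))
cv2.imwrite('pics/w10.png',im[:,:,::-1])
E
```

```text
[319.67881024 224.98349586]
[  209    38   367   388 31399] [435.3 233.4] [0.5537 0.0387 0.017 ]
[    0    50   271   370 36934] [165.6 254.4] [0.5212 0.2629 0.017 ]
[ 278   77   79   82 4999] [316.8 117.3] [0.6384 0.1419 0.017 ]
[566 151  25  25 455] [577.8 163.2] [ 0.6172 -0.0624  0.017 ]
[ 285  192   71   66 3655] [320.  224.7] [0.5553 0.1343 0.017 ]
[538 272  21  20 325] [547.8 281.3] [ 0.5167 -0.0655  0.017 ]
[613 277  22  19 319] [623.3 286.1] [ 0.5162 -0.1321  0.017 ]
```

View pics/w10.png

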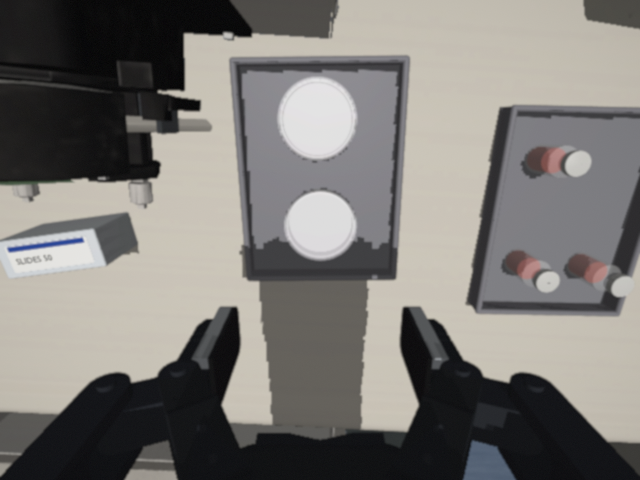

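View pics/s10.png

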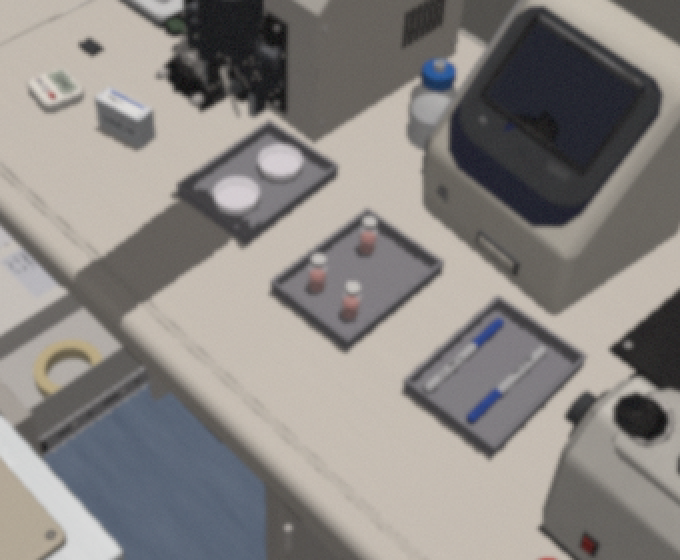

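Both views show everything in place. The dish is flat in its tray at wrist (320,225), the three vials are upright, and both markers lie flat.

```bash
python3 -c "
from workcell import manip
print(manip.hand_in())"
```

```text
the job is handed in; nothing more can be done
None
```

I put both vials, the dish and the marker in their matching trays and handed the job in at about 25 s; the last pictures show every item in place and the samples undisturbed, but the hand-in gave no verdict.

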